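# Complete the kit layer on the cold plate and hold the thermometer on its spot

## Robot

A 6-joint arm with a two-finger parallel gripper is mounted at the origin on the work surface. World frame = base frame: x ahead of the robot, y to its left, z up, the work surface at z = 0. Lengths are in m, angles in rad, forces in N, time in s.
With the tool pointing down it reaches from about 0.375 to 0.75 m from the base axis. Payload 9 kg.
Tool frame: the origin (TCP) lies at the very end of the fingers, on their centre line; the grasp point (between the pads) lies 19 mm behind it (tcp_to_grasp is the z of the grasp point in the tool frame, in m); z points along the fingers, y is the direction in which the jaws open and shut (so a half turn about z gives the same grasp; the last joint's range is limited). The gripper opens to 85 mm and grips with 20 to 120 N. Pads are 22 mm wide; open, the fingers measure 114 mm over their backs; the gripper's body (76 mm by 85 mm) begins 54 mm behind the grasp point. The pads swing forward as they close: fully open they stand 13 mm farther back than shut.
Start: joints at [0.933, 0.104, 0.097, 1.564, 0, 1.353], TCP at [0.245, 0.548, 0.208] pointing down, gripper open.
Joint ranges: [-2.99, 2.99], [-0.84, 1.86], [-1.1, 1.16], [-1.84, 2.11], [-1.51, 1.56], [-3.14, 3.14]. Speed limits (rad/s): [2.22, 2.22, 2.57, 3.14, 3.14, 3.14].

## Interface

Orientations are given as a 3x3 rotation matrix whose columns are the frame's x, y, z axes.
In Python, from rig import * gives the robot as it stands.
- The arm moves only by the shell command python3 -m inch 'ROWS'. ROWS is JSON, a list that holds one entry, the list of rows, each a list of 7 numbers: the shift along the world's x, y, z in cm, then the turn, a rotation vector about the world's x, y, z in degrees, then the gripper command: -1 is shut, 1 is fully open, values between are in proportion. A call has 1 to 12 rows; each row is the pose to reach, as a shift and turn from the pose commanded when the call began; what a row does not reach only later rows make up. A row lasts 1/10 s, in which the tool goes at most 50 mm and 8.59 degrees, less where a joint would pass 70% of its speed; a pose out of reach is approached as far as the arm can. A call with a gripper value outside its range is refused whole. The fingers move at their own pace and stop on an object; the grip force is fixed at half the most. Time passes only in rows, so rows that repeat a pose let the fingers close. It gives the time, the measured TCP pose, the force and the opening at its end, in the units of the state.
- read_state(): the state, without advancing time (a new reading comes with each control period).
- grab_frame(name): name is "scene" or "top" or "wrist"; returns the picture (420x560x3 uint8, red, green, blue); there is no depth.
- camera_params(name): a dict with "camera_matrix" (3x3 intrinsics, pixels), "position" and "orientation" of the camera in the world. Camera axes: x right, y up, looking along -z (the intrinsics and any distortion apply to the point x, -y, -z); pixel columns grow to the right and rows downward; lengths in m; the calibration is good to about 2 mm. A picture is of the moment at which its call begins: read the wrist's pose just before it. camera_params takes no time and is no camera call; for the wrist camera it gives the pose at the moment of the call.
- finish_job(): hands the job in, once; it reports no verdict.
The state is a dict: "t": time; "joint_positions": joint angles; "qd": joint speeds; "joint_efforts": joint torques, N m; "eef_pos": TCP position; "tcp_rot": TCP orientation; "ft_force": force on the tool from outside, world axes, zero at the start; "wrist_torque": the same for the moment, N m; "grip_width": opening from 0.0 (shut) to 1.0 (fully open).
Only numpy, scipy, OpenCV 4.12 (cv2) and the standard library are available. Lean on these libraries where they do the work, as an engineer would, in place of code of your own. Each camera call takes 0.05 s, during which the arm holds its last target. There are 200 camera calls.

## Task

Complete the pinwheel layer of reagent cases on the aluminium cold plate: lay the two full-size cases waiting on the bench flat in its two empty outlines, either case in either, set down and not dropped. Only then take the contact thermometer from its stand, lower it into the gap in the middle and finish while still holding it: upright, touching neither the cases nor anything but the plate, its tip inside the marked circle and pressed lightly, the spring tip about half way in. Leave everything else where it is.

Things in the scene. Friction and masses are not known exactly. Their poses are not given: they have to be found in the camera images.
- slab: Fixed aluminium cold plate, 220 x 220 x 20. Origin: centre of its underside. Thin dark outlines show a pinwheel of four cases with 6 mm gaps round an open middle 50 x 50. Case centres in its x, y: (-36,-58) long side along x and (-58,36) long side along y are filled; (58,-36) long side along y and (36,58) long side along x are empty.
- spot (a point): The marked spot: centre of a dark circle of 20 diameter on the plate's top face, at the plate's centre (20 above the bench).
- place_b (a point): Centre of the empty outline at (58,-36) on the plate's top face; axes as the plate's; the case's long side goes along the plate's y.
- place_c (a point): Centre of the empty outline at (36,58) on the plate's top face; axes as the plate's; the case's long side goes along the plate's x.
- kit_1: Grey plastic reagent case, 110 (its x) x 66 (its y) x 50 high, about 0.35 kg, with a white carry handle on top: a bar along its x, 70 long, 14 wide in y, centred, rising 30 above the lid (top at 80). Both ways round are the same. Origin: centre of its underside. Already laid on the plate at (-36,-58); stays there.
- kit_2: Grey plastic reagent case, 110 (its x) x 66 (its y) x 50 high, about 0.35 kg, with a white carry handle on top: a bar along its x, 70 long, 14 wide in y, centred, rising 30 above the lid (top at 80). Both ways round are the same. Origin: centre of its underside. Already laid on the plate at (-58,36); stays there.
- kit_3: Grey plastic reagent case, 110 (its x) x 66 (its y) x 50 high, about 0.35 kg, with a white carry handle on top: a bar along its x, 70 long, 14 wide in y, centred, rising 30 above the lid (top at 80). Both ways round are the same. Origin: centre of its underside. Waiting on the bench.
- kit_4: Grey plastic reagent case, 110 (its x) x 66 (its y) x 50 high, about 0.35 kg, with a white carry handle on top: a bar along its x, 70 long, 14 wide in y, centred, rising 30 above the lid (top at 80). Both ways round are the same. Origin: centre of its underside. Waiting on the bench.
- stand: Fixed grey and white thermometer stand, 90 x 98 x 120 high, with a vertical hole of 15 diameter through the middle of its 20 thick top shelf. Origin: centre of its underside.
- probe: Contact thermometer hanging upright in the stand, 176 long, 0.135 kg. z runs up along it; origin: end of its spring tip when fully out (20 above the bench as it hangs). Tip 8 diameter, z 0 to 30; shaft 12, 30 to 100; black round handle 24, 100 to 168 (shoulder at 100 rests on the stand); cap 28, to 176. Grip the handle from above; lifting 105 straight up clears the stand.
- probe_point (a point): The end of the thermometer's spring tip (moves with the tip).
- plunger (a joint): How far the spring tip is pushed into the shaft: 0 out, 0.012 fully in. The spring is 0.6 N per mm, so half way (0.006) is about 3.6 N.
- small_kit: Bystander, leave alone: small grey case with the same kind of handle, only 84 x 50 x 32 (62 mm high with its handle); not part of this load, stands among the waiting kits. Origin: centre of its underside.
- tube_rack: Bystander, leave alone: white rack of capped blood tubes, 45 x 130, 75 high. Origin: centre of its underside.
- label_roll: Bystander, leave alone: roll of paper labels lying flat, 68 diameter, 36 high. Origin: centre of its underside.
- gel_bottle: Bystander, leave alone: white bottle, 48 diameter, 110 high. Origin: centre of its underside.
- mouse: Bystander, leave alone: black computer mouse, 100 x 58 x 22. Origin: centre of its underside.
- sample_cup: Bystander, leave alone: clear lidded sample cup, 52 diameter, 60 high. Origin: centre of its underside.

How it is judged:
On the way:
1. both waiting cases lie released and still in the two empty outlines, while the thermometer still hangs in its stand (x of kit_1 in the frame of slab between -0.044 and -0.028 m and y of kit_1 in the frame of slab between -0.066 and -0.05 m and z of kit_1 in the frame of slab between 0.015 and 0.024 m and angle between the x axis of kit_1 and the x axis of slab, either way round below 0.1 rad and angle between each of kit_1, kit_2's own z axis and vertical below 0.06 rad and x of kit_2 in the frame of slab between -0.066 and -0.05 m and y of kit_2 in the frame of slab between 0.028 and 0.044 m and z of kit_2 in the frame of slab between 0.015 and 0.024 m and angle between the x axis of kit_2 and the y axis of slab, either way round below 0.1 rad and (((x of kit_3 in the frame of slab between 0.05 and 0.066 m and y of kit_3 in the frame of slab between -0.044 and -0.028 m and z of kit_3 in the frame of slab between 0.015 and 0.024 m and angle between the x axis of kit_3 and the y axis of slab, either way round below 0.1 rad and angle between kit_3's own z axis and vertical below 0.06 rad and x of kit_4 in the frame of slab between 0.028 and 0.044 m and y of kit_4 in the frame of slab between 0.05 and 0.066 m) and (z of kit_4 in the frame of slab between 0.015 and 0.024 m and angle between the x axis of kit_4 and the x axis of slab, either way round below 0.1 rad and angle between kit_4's own z axis and vertical below 0.06 rad)) or ((x of kit_4 in the frame of slab between 0.05 and 0.066 m and y of kit_4 in the frame of slab between -0.044 and -0.028 m and z of kit_4 in the frame of slab between 0.015 and 0.024 m and angle between the x axis of kit_4 and the y axis of slab, either way round below 0.1 rad and angle between kit_4's own z axis and vertical below 0.06 rad and x of kit_3 in the frame of slab between 0.028 and 0.044 m and y of kit_3 in the frame of slab between 0.05 and 0.066 m) and (z of kit_3 in the frame of slab between 0.015 and 0.024 m and angle between the x axis of kit_3 and the x axis of slab, either way round below 0.1 rad and angle between kit_3's own z axis and vertical below 0.06 rad))) and contact force between the arm and kit_1 below 0.5 N and contact force between the arm and kit_2 below 0.5 N and contact force between the arm and kit_3 below 0.5 N and contact force between the arm and kit_4 below 0.5 N and linear speed of each of kit_1, kit_2, kit_3, kit_4 below 0.02 m/s and distance between probe and stand below 0.032 m and contact force between the arm and probe below 0.5 N), for 0.2 s.
At the end, for the whole second after the job is handed in: All four cases flat, released and still within 8 mm (each plate axis) and 0.1 rad of their outlines; the gripper holds the thermometer upright within 6 degrees, tip within 9 mm of the spot, spring tip 2.5 to 9.5 mm in (1 to 8 N on the plate), touching no case (x of kit_1 in the frame of slab between -0.044 and -0.028 m and y of kit_1 in the frame of slab between -0.066 and -0.05 m and z of kit_1 in the frame of slab between 0.015 and 0.024 m and angle between the x axis of kit_1 and the x axis of slab, either way round below 0.1 rad and angle between each of kit_1, kit_2's own z axis and vertical below 0.06 rad and x of kit_2 in the frame of slab between -0.066 and -0.05 m and y of kit_2 in the frame of slab between 0.028 and 0.044 m and z of kit_2 in the frame of slab between 0.015 and 0.024 m and angle between the x axis of kit_2 and the y axis of slab, either way round below 0.1 rad and (((x of kit_3 in the frame of slab between 0.05 and 0.066 m and y of kit_3 in the frame of slab between -0.044 and -0.028 m and z of kit_3 in the frame of slab between 0.015 and 0.024 m and angle between the x axis of kit_3 and the y axis of slab, either way round below 0.1 rad and angle between kit_3's own z axis and vertical below 0.06 rad and x of kit_4 in the frame of slab between 0.028 and 0.044 m and y of kit_4 in the frame of slab between 0.05 and 0.066 m) and (z of kit_4 in the frame of slab between 0.015 and 0.024 m and angle between the x axis of kit_4 and the x axis of slab, either way round below 0.1 rad and angle between kit_4's own z axis and vertical below 0.06 rad)) or ((x of kit_4 in the frame of slab between 0.05 and 0.066 m and y of kit_4 in the frame of slab between -0.044 and -0.028 m and z of kit_4 in the frame of slab between 0.015 and 0.024 m and angle between the x axis of kit_4 and the y axis of slab, either way round below 0.1 rad and angle between kit_4's own z axis and vertical below 0.06 rad and x of kit_3 in the frame of slab between 0.028 and 0.044 m and y of kit_3 in the frame of slab between 0.05 and 0.066 m) and (z of kit_3 in the frame of slab between 0.015 and 0.024 m and angle between the x axis of kit_3 and the x axis of slab, either way round below 0.1 rad and angle between kit_3's own z axis and vertical below 0.06 rad))) and contact force between the arm and kit_1 below 0.5 N and contact force between the arm and kit_2 below 0.5 N and contact force between the arm and kit_3 below 0.5 N and contact force between the arm and kit_4 below 0.5 N and linear speed of each of kit_1, kit_2, kit_3, kit_4, probe below 0.02 m/s and horizontal distance between probe_point and spot below 0.009 m and angle between probe's own z axis and vertical below 0.105 rad and value of joint plunger between 0.0025 and 0.0095 m and contact force between probe and slab between 1 and 8 N and contact force between the fingers and probe above 3 N and contact force between probe and kit_1 below 0.3 N and contact force between probe and kit_2 below 0.3 N and contact force between probe and kit_3 below 0.3 N and contact force between probe and kit_4 below 0.3 N); the arm keeps its last pose, push and grip.
It fails at once if a waiting case is dropped or thrown (faster than 0.6 m/s out of the fingers) ((linear speed of kit_3 above 0.6 m/s and contact force between the fingers and kit_3 below 0.1 N) or (linear speed of kit_4 above 0.6 m/s and contact force between the fingers and kit_4 below 0.1 N)).
It fails at once if the thermometer is pressed on the plate with more than 15 N (contact force between probe and slab above 15 N).
It fails at once if a case already laid is shoved by more than 15 mm (distance of any of kit_1, kit_2 from where it was at the start of the episode above 0.015 m).
It fails at once if a bystander is moved by more than 30 mm (distance of any of small_kit, tube_rack, label_roll, gel_bottle, mouse, sample_cup from where it was at the start of the episode above 0.03 m).
It also fails if it takes over 70 s, if anything falls off the work surface, if the arm or the gripper's body presses on something with over 40 N, if the wrist force passes 120 N, or if a joint passes its speed limit or range.

## Working session

There is one attempt and no reset: what is moved stays moved. The work goes in short steps, Python scripts to look and compute and a shell command to move; the robot and the scene stay as the last step left them, time stands still between calls to the robot, and variables do not carry over. Pictures are saved under pics/ and viewed, about 8 in all and at most 12, crops included, and the job is handed in when it is done.

```bash
mkdir -p pics; cat > h.py <<'E'
from rig import *
import numpy as np, cv2
def snap(n,f):
    p=camera_params(n); im=np.array(grab_frame(n)); cv2.imwrite('pics/'+f,im[:,:,::-1]); np.savez('pics/'+f[:-4]+'.npz',im=im,K=p['camera_matrix'],t=p['position'],R=p['orientation']); return im,p
def ray(p,u,v,z):
    K=np.array(p['camera_matrix']);d=np.linalg.inv(K)@[u,v,1]; d=np.array(p['orientation'])@(d*[1,-1,-1]); o=np.array(p['position']); return o+d*(z-o[2])/d[2]
def proj(p,X):
    c=np.array(p['orientation']).T@(np.array(X)-p['position']); q=np.array(p['camera_matrix'])@(c*[1,-1,-1]); return q[:2]/q[2]
E
python3 - <<'E'
from h import *
for n in('top','scene'):
    im,p=snap(n,n+'1.png'); print(n,{k:np.round(v,3).tolist() if not isinstance(v,str) else v for k,v in p.items()})
s=read_state();print(s['t'],s['eef_pos'],s['tcp_rot'],s['ft_force'],s['grip_width'],camera_params('wrist')['position'])
E
```

```text
top {'camera_matrix': [[499.309, 0.0, 275.406], [0.0, 499.309, 208.742], [0.0, 0.0, 1.0]], 'position': [0.446, 0.005, 1.243], 'orientation': [[-0.007, 0.993, -0.121], [-1.0, -0.005, 0.016], [0.016, 0.121, 0.993]]}
scene {'camera_matrix': [[457.614, 0.0, 280.444], [0.0, 457.614, 208.542], [0.0, 0.0, 1.0]], 'position': [1.192, -0.549, 0.623], 'orientation': [[0.681, -0.398, 0.615], [0.732, 0.394, -0.556], [-0.021, 0.829, 0.559]]}
0.1 [0.24433143 0.54763619 0.20679466] [[-9.13190654e-01  4.07532055e-01 -6.72537233e-04]
 [ 4.07532558e-01  9.13190133e-01 -9.98127973e-04]
 [ 2.07385220e-04 -1.18556196e-03 -9.99999276e-01]] [ 0.04626595 -0.69153157 -0.40017553] 1.0008231165627586 [0.17548613 0.57965144 0.37302467]
```

View pics/top1.png

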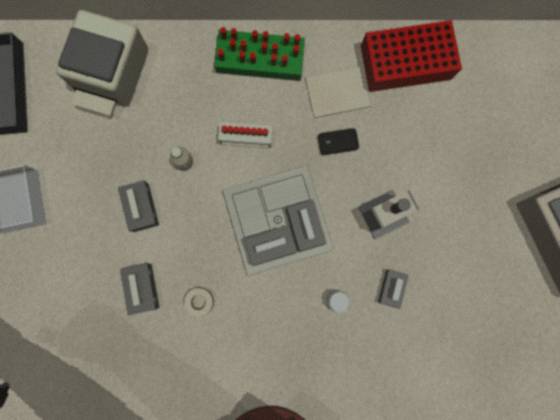

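View pics/scene1.png

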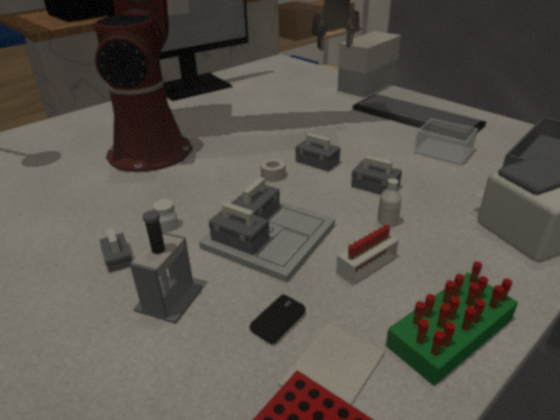

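The top view shows the plate centred near (277,220). The two empty outlines are on its upper and left sides. Full-size cases wait at (138,206) and (139,288), the small one is at (393,288), and the stand is at (388,212). The scene view agrees.

```bash
python3 - <<'E'
from h import *
d=np.load('pics/top1.npz'); im=d['im']; p=dict(camera_matrix=d['K'],position=d['t'],orientation=d['R'])
g=cv2.cvtColor(im,cv2.COLOR_RGB2GRAY)
def rect(m,z,off=(0,0)):
    cs,_=cv2.findContours(m,cv2.RETR_EXTERNAL,cv2.CHAIN_APPROX_NONE)
    c=max(cs,key=cv2.contourArea)+np.array(off); 
    W=np.array([ray(p,*q[0],z)[:2] for q in c])*1000
    (cx,cy),(w,h),a=cv2.minAreaRect(W.astype(np.float32)); 
    if w<h: w,h,a=h,w,a+90
    a=(a+90)%180-90
    return np.round([cx,cy,w,h,a],1)
for n,(u,v) in dict(A=(138,206),B=(139,288),k2=(269,245),k1=(307,225),sm=(393,288)).items():
    x0,y0=u-40,v-40; s=g[y0:y0+80,x0:x0+80]
    D=(s<100).astype(np.uint8)
    lab=cv2.connectedComponents(D)[1]
    # handle: bright blob closest to centre
    for t in (125,):
        H=(s>t).astype(np.uint8); _,l,st,ce=cv2.connectedComponentsWithStats(H)
        i=[k for k in range(1,len(st)) if 30<st[k,4]<600]; i=min(i,key=lambda k:np.hypot(*(ce[k]-40)),default=None)
        print(n,t,'handle',None if i is None else (rect((l==i).astype(np.uint8),.08,(x0,y0)),ce[i]+[x0,y0]))
    _,l,st,ce=cv2.connectedComponentsWithStats(D); i=1+np.argmax(st[1:,4]); print('  dark',rect((l==i).astype(np.uint8),.05,(x0,y0)),st[i])
print(g[120:330:15,60:420:15])
big=cv2.resize(im[155:285,210:430],None,fx=3.6,fy=3.6,interpolation=cv2.INTER_CUBIC)
cv2.imwrite('pics/plate1.png',cv2.convertScaleAbs(big[:,:,::-1],alpha=1.4))
E
```

```text
A 125 handle (array([602. , 320.1,  69.2,  13.5,  15.4]), array([132.31791908, 203.23699422]))
  dark [599.2 313.5 115.4  73.1  15.5] [  21   15   40   51 1209]
B 125 handle (array([402.3, 311.8,  69.3,  13.8,  11.1]), array([133.44751381, 289.62430939]))
  dark [404.8 305.6 111.   74.8  11.6] [  22   15   39   52 1252]
k2 125 handle (array([503.7,  -2.2,  71.3,  14. , -71.9]), array([270.26344086, 244.49462366]))
  dark [532.4 -21.7 176.8 113.6 -73.1] [  14    0   66   61 1878]
k1 125 handle (array([552. , -88.8,  71.1,  14. ,  15.4]), array([307.27777778, 223.55      ]))
  dark [540.7 -49.1 146.5 113.8 -73.5] [   0   14   58   62 1763]
sm 125 handle (array([ 398.6, -295.5,   49.6,   13.9,  -16.3]), array([397.63565891, 289.24031008]))
  dark [ 400.8 -288.5   81.8   57.9  -15.5] [ 23  21  31  39 561]
[[143 140 147 145 142 149 143 137 142 143 141 147 142 142 143 146 143 134
  141 142 147 139 142 150]
 [139 144 145 142 139 137 141 140 142 147 142 155 139  96 153 142 141 132
   36  36 141 139 146 145]
 [145 142 142 140 135 142 140 148 139 144 147 144 141 147 144 143 142 138
   36  36 1
[... 427 characters left out ...]
43 149 140 142  83  54 147 145 143 139 140 117 139 144 116  85  93
  143 146  99  52 104 138]
 [144 145 141 144 141 147 150 148 143 142 140 144 134  96  98 127  94  95
  141 150 146 142 137 138]
 [146 143 142 142 145 147 148 146 137 142 143 141 129  94  97  89 147 134
  150 146 146 140 145 140]
 [143 149 143 145 110  84  58 145 138 139 140 147 145 150 144 146 143 143
  145 147 139 142 102 134]
 [150 148 141 140 137 147  77 143 143 130 144 140 148 145 148 146 145 145
  147 147 143 144  69 108]
 [146 148 141 143 141 156  91 145 141 132 148 147 144 144 142 145 144 151
  141 159 141 105  95 141]
 [146 142 131 132 140 137 141 142 147 149 143 146 140 143 144 141 141 145
  145 136 140 144 141 141]]
```

View pics/plate1.png

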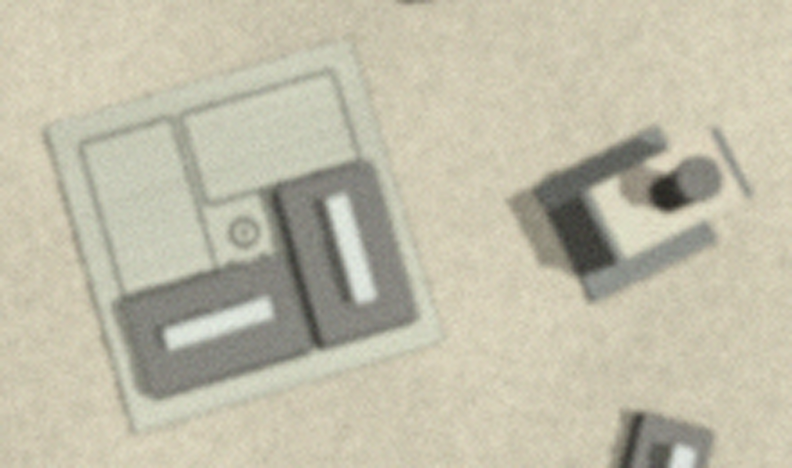

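Handles give case A at (602,320) at 15.4° and case B at (402,312) at 11.1°. In the crop the plate corners are at (45,128), (348,40), (440,335) and (133,430), the circle is at (244,232) and the cap at (700,180).

```bash
python3 - <<'E'
from h import *
d=np.load('pics/top1.npz'); p=dict(camera_matrix=d['K'],position=d['t'],orientation=d['R'])
f=lambda a,b,z: np.round(ray(p,210+(a+.5)/3.6-.5,155+(b+.5)/3.6-.5,z)*1000,1)[:2]
C=np.array([f(*q,.02) for q in[(45,128),(348,40),(440,335),(133,430)]]);print(C,C.mean(0))
for i in range(4):
    e=C[(i+1)%4]-C[i];print(np.hypot(*e),np.degrees(np.arctan2(e[1],e[0])))
s=f(244,232,.02);print('spot',s,'cap',f(700,180,.196))
for th in(16.5,17):
    a=np.radians(th);R=np.array([[np.cos(a),-np.sin(a)],[np.sin(a),np.cos(a)]])
    for q in[(58,-36),(36,58),(-36,-58),(-58,36)]:print(th,q,s+R@q)
E
```

```text
[[ 641.3  116. ]
 [ 702.2  -93.4]
 [ 497.7 -153.1]
 [ 435.1   55.5]] [569.075 -18.75 ]
218.07606471137544 -73.78393444067275
213.03600634634518 -163.7258099536442
217.79054157607487 106.70428388386303
214.892275338133 16.35192395014801
spot [568.8 -20.3] cap [ 580.5 -285.9]
16.5 (58, -36) [634.63609703 -38.34462046]
16.5 (36, 58) [586.84462046  45.53609703]
16.5 (-36, -58) [550.75537954 -86.13609703]
16.5 (-58, 36) [502.96390297  -2.25537954]
17 (58, -36) [634.79105722 -37.76941234]
17 (36, 58) [586.26941234  45.69105722]
17 (-36, -58) [551.33058766 -86.29105722]
17 (-58, 36) [502.80894278  -2.83058766]
```

```bash
python3 -m inch '[[[4,-6,0,0,0,8.5,1],[8,-12,0,0,0,17,1],[12,-18,-2,0,0,25.5,1],[15.8,-23.6,-3,0,0,34,1],[15.8,-23.6,-3,0,0,35.2,1],[15.8,-23.6,-3,0,0,35.2,1],[15.8,-23.6,-3,0,0,35.2,1],[15.8,-23.6,-3,0,0,35.2,1]]]'; python3 - <<'E'
from h import *
im,p=snap('wrist','w1.png'); s=read_state();print(s['t'],s['eef_pos'],s['ft_force']);R=s['tcp_rot'];print(np.degrees(np.arctan2(R[1][1],R[0][1])),p['position'],np.round(p['orientation'],3).tolist(),p['camera_matrix'])
print(proj(p,[.402,.312,.08]))
E
```

```text
t: 0.9
eef_pos: [0.4029, 0.3108, 0.177]
tcp_rot: [[-0.982, -0.19, -0.001], [-0.19, 0.982, -0.0], [0.001, 0.0, -1.0]]
ft_force: [0.3, -0.3, -0.2]
grip_width: 0.998
0.95 [0.40243724 0.31184844 0.17738784] [-0.69215656 -0.02118208  0.80676655]
101.08424714102202 [0.32891447 0.29743624 0.34331655] [[-0.191, -0.938, -0.289], [0.982, -0.183, -0.057], [0.001, -0.295, 0.955]] [[338.08114568   0.         278.32637741]
 [  0.         338.08114568 214.85451255]
 [  0.           0.           1.        ]]
[278.43989113 206.82248008]
```

View pics/w1.png

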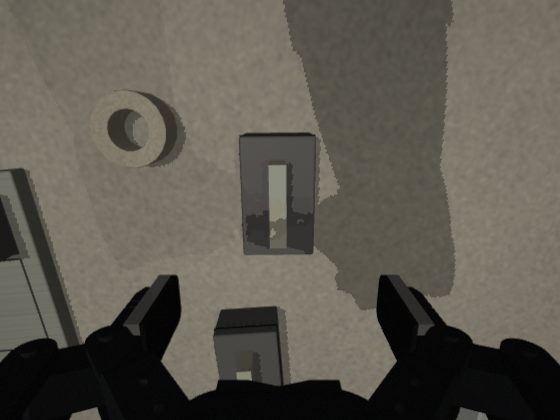

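The wrist view shows the handle spanning (278,165) to (278,248), where the projection put it, and aligned with the jaws. I'll descend and grip.

```bash
python3 -m inch '[[[0,0,-4,0,0,0,1],[0,0,-8,0,0,0,1],[0,0,-10.5,0,0,0,1],[0,0,-11.8,0,0,0,1],[0,0,-12.3,0,0,0,1],[0,0,-12.3,0,0,0,0],[0,0,-12.3,0,0,0,-1],[0,0,-12.3,0,0,0,-1],[0,0,-12.3,0,0,0,-1],[0,0,-12.3,0,0,0,-1],[0,0,-12.3,0,0,0,-1],[0,0,-12.3,0,0,0,-1]]]'; python3 -m inch '[[[0,0,0,0,0,0,-1],[0,0,0,0,0,0,-1],[0,0,0.5,0,0,0,-1],[0,0,2,0,0,0,-1],[0,0,2,0,0,0,-1]]]'
```

```text
t: 2.15
eef_pos: [0.4031, 0.3117, 0.0552]
tcp_rot: [[-0.981, -0.193, 0.001], [-0.193, 0.981, -0.0], [-0.001, -0.0, -1.0]]
ft_force: [-1.3, -3.6, 5.4]
grip_width: 0.119
t: 2.65
eef_pos: [0.4035, 0.3125, 0.0768]
tcp_rot: [[-0.981, -0.193, 0.002], [-0.193, 0.981, 0.001], [-0.003, 0.001, -1.0]]
ft_force: [-0.1, 0.2, -3.1]
grip_width: 0.118
```

```bash
python3 -m inch '[[[0,0,3,0,0,0,-1],[0,0,6,0,0,0,-1],[1,-1,9,0,0,-4,-1],[2.5,-3,12,0,0,-10,-1],[4,-6,13,0,0,-16,-1],[6,-9,13,0,0,-22,-1],[8,-12,13,0,0,-29,-1],[10,-15,13,0,0,-36,-1],[12,-18,13,0,0,-43,-1],[14,-21,13,0,0,-50,-1],[16,-24,13,0,0,-57,-1],[18,-27,13,0,0,-64,-1]]]'; python3 -m inch '[[[1.7,-2.7,0,0,0,-7,-1],[3.4,-5.2,0,0,0,-14,-1],[4.6,-7.2,0,0,0,-19,-1],[5.1,-8.1,0,0,0,-20.6,-1],[5.1,-8.1,0,0,0,-20.6,-1],[5.1,-8.1,0,0,0,-20.6,-1],[5.1,-8.1,0,0,0,-20.6,-1],[5.1,-8.1,0,0,0,-20.6,-1]]]'; python3 - <<'E'
from h import *
im,p=snap('wrist','w2.png'); s=read_state();print(s['t'],s['eef_pos'],s['ft_force']);R=np.array(s['tcp_rot']);print(np.degrees(np.arctan2(R[1,1],R[0,1])))
a=np.radians(16.5);Q=np.array([[np.cos(a),-np.sin(a)],[np.sin(a),np.cos(a)]])
for q in[(0,0),(110,110),(110,-110),(-110,110),(-110,-110),(25,58),(91,22)]:print(q,proj(p,np.r_[[.569,-.0195]+Q@q/1000,.02]).round(1))
E
```

```text
t: 3.85
eef_pos: [0.5833, 0.0407, 0.2045]
tcp_rot: [[-0.6, 0.8, 0.0], [0.8, 0.6, 0.0], [0.0, 0.0, -1.0]]
ft_force: [0.6, -0.2, -2.9]
grip_width: 0.113
t: 4.65
eef_pos: [0.6333, -0.038, 0.2049]
tcp_rot: [[-0.287, 0.958, 0.0], [0.958, 0.287, 0.0], [-0.0, 0.0, -1.0]]
ft_force: [0.9, -0.8, -2.8]
grip_width: 0.116
4.7 [ 0.63334923 -0.03821017  0.20485415] [ 0.61551813 -0.18032337 -3.55876522]
16.637287430142365
(0, 0) [223.1 151.4]
(110, 110) [336.   32.5]
(110, -110) [325.4 250.7]
(-110, 110) [99.7 31.5]
(-110, -110) [129.5 250. ]
(25, 58) [246.1  91.5]
(91, 22) [312.4 129.7]
```

View pics/w2.png

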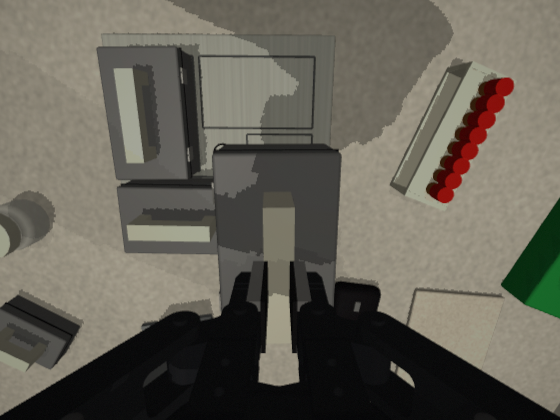

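Holding case B level. The plate's far edge is at row 36, but I predicted 32, so I'll ray-cast the empty outline's corners at (200,56), (314,56), (315,128) and (200,127), and the lid's front corners.

```bash
python3 - <<'E'
from h import *
d=np.load('pics/w2.npz'); p=dict(camera_matrix=d['K'],position=d['t'],orientation=d['R']);im=d['im']
g=cv2.cvtColor(im,cv2.COLOR_RGB2GRAY).astype(int)
print('row cols230',g[28:62,230],'290',g[28:62,290]);print('v cols',g[120:136,230]);print('row 100',g[100,194:210],g[75,306:320],g[75,325:345])
a=np.radians(16.5);Q=np.array([[np.cos(a),-np.sin(a)],[np.sin(a),np.cos(a)]])
pl=lambda u,v,z:(Q.T@(ray(p,u,v,z)[:2]*1000-[569,-19.5])).round(1)
for q in[(200,56),(314,56),(315,128),(200,127),(101,36),(335,36)]:print(q,pl(*q,.02))
for q in[(213,151),(340,151)]:print('lid',pl(*q,.1997))
for q in[(264,193),(293,193)]:print('handle top end',pl(*q,.2297))
for q in[(115,68),(134,68),(145,162),(127,162),(127,226),(210,226),(210,241),(128,241)]:print('hk',pl(*q,.1))
E
```

```text
row cols230 [ 99  99 100 129 142 118  90 112 130 134 134 134 135 135 135 135 135 135
 135 136 135 136 136 136 136 136 125  88  60 118 137 138 137 138] 290 [103 103 102 101 100 100  86  86  97 101 100 101 100 101 100 100 101 101
 100 101 101 101 101 101 100 101 101  76  48  63  91 100 101 101]
v cols [144 144 144 143 144 144 131  91  77 127 144 144 144 144 144 144]
row 100 [ 35  42  70  96  96  94  65  50  96 140 143 141 143 145 144 140] [ 99 100 100  98  98  97  92  54  50  82  96  98  97  97] [ 98  97  97  98 101 103 100  93  87 105 106 105 105 104 104 104 104 105
 105 107]
(200, 56) [-18.   89.5]
(314, 56) [90.2 89.9]
(315, 128) [93.5 23.7]
(200, 127) [-22.2  24.2]
(101, 36) [-109.3  106.2]
(335, 36) [109.2 107. ]
lid [23.9 21. ]
lid [87.5 21.2]
handle top end [50.5  6.6]
handle top end [63.   6.7]
hk [-64.4  70. ]
hk [-50.3  70. ]
hk [-50.    0.6]
hk [-64.4   0.5]
hk [-71.4 -53.7]
hk [ -1.  -53.4]
hk [ -1.8 -67. ]
hk [-72.3 -67.3]
```

```bash
python3 - <<'E'
from h import *
d=np.load('pics/w2.npz'); p=dict(camera_matrix=d['K'],position=d['t'],orientation=d['R']);im=d['im']
g=cv2.cvtColor(im,cv2.COLOR_RGB2GRAY).astype(int)
print(g[140:156,240],g[188:212,279]); print(g[200:240:8,255:305])
a=np.radians(16.5);Q=np.array([[np.cos(a),-np.sin(a)],[np.sin(a),np.cos(a)]])
pl=lambda u,v,z:(Q.T@(ray(p,u,v,z)[:2]*1000-[569,-19.5])).round(1)
print(pl(278,206,.2297),pl(278,193,.1997),pl(278,151,.1997),pl(278,145,.1497))
E
```

```text
[144 144 144 128  78  37  37  38  38  29  24  33  38  53  71  83] [ 63  62  63  67  74  76  76  76  76  75  76  75  75  75  75  76  76  74
  73  91 113 120 120 120]
[[ 62  63  63  63  63  63  63  65  73  75  75  76  76  75  76  76  75  75
   75  75  75  75  75  75  75  75  75  76  75  75  75  75  75  76  75  76
   75  74  61  63  62  63  63  63  62  62  63  63  63  63]
 [ 63  64  63  63  62  63  65  81 109 109 110 112 112 113 113 113 113 113
  112 113 113 113 113 112 113 113 112 112 112 112 113 112 113 113 113 114
  116 116 116 109  63  63  64  62  63  63  62  63  62  63]
 [ 63  63  63  63  63  62  63  77 119 120 119 119 119 119 119 119 119 119
  120 120 119 119 120 120 119 120 120 120 120 120 120 120 120 120 120 119
  120 120 120 112  63  63  62  63  62  63  63  62  63  64]
 [ 62  62  62  63  63  62  63  74 112 119 120 119 119 119 119 119 120 119
  119 119 119 119 119 119 119 119 120 119 119 119 119 119 119 120 120 120
  119 119 118 104  63  63  63  63  63  62  62  63  63  62]
 [ 62  62  62  62  62  63  62  72 107 119 120 119 119 118 119 119 119 119
  119 119 119 119 119 119 119 120 120 119 119 119 120 119 119 119 119 119
  120 120 117  99  63  62  63  63  63  64  63  64  63  63]]
[56.5  0.9] [56.5 -0.5] [56.4 21.1] [56.4 19.2]
```

```bash
python3 -m inch '[[[0.2,-0.1,-3,0,0,0,-1],[0.2,-0.1,-6,0,0,0,-1],[0.2,-0.1,-9,0,0,0,-1],[0.2,-0.1,-11,0,0,0,-1],[0.2,-0.1,-12,0,0,0,-1],[0.2,-0.1,-12.4,0,0,0,-1],[0.2,-0.1,-12.6,0,0,0,-1],[0.2,-0.1,-12.8,0,0,0,-1],[0.2,-0.1,-12.9,0,0,0,-1],[0.2,-0.1,-12.9,0,0,0,-1]]]'
```

```text
t: 5.7
eef_pos: [0.6359, -0.0402, 0.0761]
tcp_rot: [[-0.285, 0.959, 0.001], [0.959, 0.285, -0.0], [-0.0, 0.001, -1.0]]
ft_force: [0.9, 0.3, -3.0]
grip_width: 0.119
```

```bash
python3 -m inch '[[[-0.05,0.1,-0.05,0,0,0,-1],[-0.05,0.1,-0.1,0,0,0,-1],[-0.05,0.1,-0.15,0,0,0,-1],[-0.05,0.1,-0.15,0,0,0,-1]]]'
```

```text
t: 6.1
eef_pos: [0.6353, -0.0392, 0.0753]
tcp_rot: [[-0.285, 0.959, 0.001], [0.959, 0.285, -0.0], [-0.001, 0.001, -1.0]]
ft_force: [-4.4, -0.4, 5.6]
grip_width: 0.121
```

```bash
python3 -m inch '[[[0,0,0,0,0,0,-0.6],[0,0,0,0,0,0,-0.3],[0,0,0,0,0,0,-0.1],[0,0,0,0,0,0,-0.1],[0,0,2,0,0,0,-0.1],[0,0,5,0,0,0,-0.1],[0,0,9,0,0,0,-0.1],[0,0,14,0,0,0,-0.1],[0,0,18,0,0,0,-0.1],[0,0,18,0,0,0,-0.1],[0,0,18,0,0,0,-0.1]]]'; python3 - <<'E'
from h import *
im,p=snap('top','t2.png');g=cv2.cvtColor(im,cv2.COLOR_RGB2GRAY)
im2,p2=snap('wrist','w3.png');s=read_state();print(s['eef_pos'],s['ft_force'])
cv2.imwrite('pics/t2w3.png',np.hstack([im[130:340,100:340,::-1],im2[:,:,::-1][::2,::2]]))
E
```

```text
t: 7.2
eef_pos: [0.6358, -0.0392, 0.2552]
tcp_rot: [[-0.285, 0.959, 0.003], [0.959, 0.285, -0.001], [-0.001, 0.002, -1.0]]
ft_force: [0.6, -1.0, -1.0]
grip_width: 0.452
[ 0.63467758 -0.03895065  0.2526412 ] [ 0.96791293 -0.07525028 -0.04275316]
```

View pics/t2w3.png

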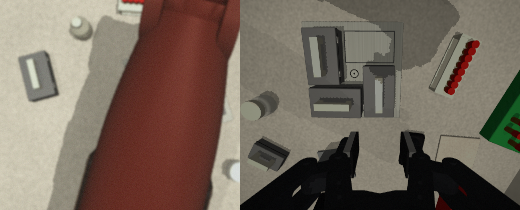

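The case sits in its outline with an even gap to kit_1. I'll measure it numerically from this wrist picture.

```bash
cat >> h.py <<'E'
def rects(f,boxes,z,thr):
    d=np.load(f); p=dict(camera_matrix=d['K'],position=d['t'],orientation=d['R']);g=cv2.cvtColor(d['im'],cv2.COLOR_RGB2GRAY)
    for n,(u0,v0,u1,v1) in boxes.items():
        m=(g[v0:v1,u0:u1]>thr).astype(np.uint8); _,l,st,ce=cv2.connectedComponentsWithStats(m)
        ks=[k for k in range(1,len(st)) if 100<st[k,4]<2500]; 
        for k in ks:
            c=max(cv2.findContours((l==k).astype(np.uint8),0,1)[0],key=cv2.contourArea)+np.array([u0,v0])
            W=np.array([ray(p,*q[0],z)[:2]*1000 for q in c],np.float32);(cx,cy),(w,h),a=cv2.minAreaRect(W)
            if w<h:w,h,a=h,w,a+90
            a0=np.radians(16.6);Q=np.array([[np.cos(a0),-np.sin(a0)],[np.sin(a0),np.cos(a0)]])
            print(n,'world',np.round([cx,cy,w,h,(a+90)%180-90],1),'plate',(Q.T@([cx-569,cy+19.5])).round(1),ce[k].round()+[u0,v0])
E
python3 - <<'E'
from h import *
for t in(95,125):
  print(t);rects('pics/w3.npz',dict(k2=(132,60,165,160),k1=(140,190,230,230),kb=(255,140,300,230)),.1,t)
d=np.load('pics/w3.npz');p=dict(camera_matrix=d['K'],position=d['t'],orientation=d['R']);g=cv2.cvtColor(d['im'],cv2.COLOR_RGB2GRAY)
print(proj(p,[.5687,-.0205,.02]));s=g[125:170,205:255];m=(s<85).astype(np.uint8);_,l,st,ce=cv2.connectedComponentsWithStats(m)
for k in range(1,len(st)):
  if st[k,4]>20:print(st[k],ce[k]+[205,125],ray(p,*(ce[k]+[205,125]),.02)*1000)
E
```

```text
95
k2 world [502.9  -2.7  70.5  14.6 -72.8] plate [-58.6  35. ] [149. 113.]
k1 world [550.4 -87.8  70.3  14.5  16.6] plate [-37.4 -60.2] [182. 215.]
kb world [633.5 -38.7  69.6  14.8 -73.1] plate [ 56.3 -36.8] [276. 191.]
125
k2 world [502.8  -2.3  69.5  13.6 -72.9] plate [-58.5  35.4] [150. 113.]
k1 world [550.4 -87.3  69.3  13.5  16.6] plate [-37.2 -59.6] [182. 215.]
kb world [633.6 -39.1  66.7  12.8 -73.2] plate [ 56.3 -37.3] [276. 193.]
[227.91338271 146.08058054]
[  0   0  50  45 389] [222.92287918 153.37532134] [565.14599314 -30.34493064  20.        ]
[15 13 17 17 82] [228.         145.63414634] [568.67197114 -19.9743142   20.        ]
```

```bash
python3 -m inch '[[[-0.3,3.3,0,0,0,8,-0.1],[-0.6,6.6,0,0,0,16,-0.1],[-0.9,9.9,0,0,0,24,-0.1],[-1.2,13.2,0,0,0,32,-0.1],[-1.5,16.5,0,0,0,40,-0.1],[-1.8,19.8,0,0,0,48,0],[-2.1,23.1,0,0,0,56,0.5],[-2.4,26.4,0,0,0,64,1],[-2.7,29.7,-2,0,0,72,1],[-3.0,33,-4,0,0,80,1],[-3.3,35.9,-6,0,0,88,1],[-3.3,35.9,-6.5,0,0,88.8,1]]]'; python3 -m inch '[[[0,0,0,0,0,0,1],[0,0,0,0,0,0,1],[0,0,0,0,0,0,1]]]'; python3 - <<'E'
from h import *
im,p=snap('wrist','w4.png');s=read_state();print(s['eef_pos']);R=np.array(s['tcp_rot']);print(np.degrees(np.arctan2(R[1,1],R[0,1])));print(proj(p,[.602,.320,.08]))
for t in(95,115,130):rects('pics/w4.npz',dict(A=(250,140,305,265)),.08,t)
E
```

```text
t: 8.5
eef_pos: [0.599, 0.3227, 0.1839]
tcp_rot: [[-0.962, -0.272, -0.007], [-0.272, 0.962, -0.001], [0.007, 0.001, -1.0]]
ft_force: [0.5, -0.3, -0.4]
grip_width: 0.995
t: 8.8
eef_pos: [0.6027, 0.3189, 0.1899]
tcp_rot: [[-0.965, -0.262, 0.001], [-0.262, 0.965, 0.0], [-0.001, -0.0, -1.0]]
ft_force: [0.8, -0.3, 0.2]
grip_width: 1.003
[0.60276828 0.31904736 0.19003569]
105.21998011354154
[278.25351918 202.65364436]
A world [593.6 316.6  52.4  13.5  15.6] plate [119.6 315. ] [277. 190.]
A world [628.7 326.1  13.   12.3  15.3] plate [156.  314.2] [277. 234.]
A world [649.7 331.9  48.4  15.5 -74.8] plate [177.7 313.7] [277. 256.]
A world [593.5 316.7  50.7  13.2  15.6] plate [119.6 315.2] [277. 190.]
A world [650.2 332.   48.3  14.5 -74.7] plate [178.2 313.6] [276. 256.]
A world [589.7 315.7  42.6  11.9  14.9] plate [115.5 315.3] [277. 185.]
```

```bash
python3 -m inch '[[[0,0.05,-4,0,0,0,1],[0,0.05,-8,0,0,0,1],[0,0.05,-11,0,0,0,1],[0,0.05,-12.6,0,0,0,1],[0,0.05,-13.3,0,0,0,1],[0,0.05,-13.5,0,0,0,0.5],[0,0.05,-13.5,0,0,0,-1],[0,0.05,-13.5,0,0,0,-1],[0,0.05,-13.5,0,0,0,-1],[0,0.05,-13.5,0,0,0,-1],[0,0.05,-13.5,0,0,0,-1],[0,0.05,-13.5,0,0,0,-1]]]'; python3 -m inch '[[[0,0,0,0,0,0,-1],[0,0,0,0,0,0,-1],[0,0,0.5,0,0,0,-1],[0,0,2,0,0,0,-1],[0,0,2,0,0,0,-1]]]'
```

```text
t: 10.05
eef_pos: [0.6027, 0.3202, 0.055]
tcp_rot: [[-0.964, -0.264, 0.001], [-0.264, 0.964, -0.0], [-0.001, -0.001, -1.0]]
ft_force: [-0.5, -3.5, 5.8]
grip_width: 0.121
t: 10.55
eef_pos: [0.603, 0.321, 0.0766]
tcp_rot: [[-0.964, -0.265, 0.003], [-0.265, 0.964, 0.001], [-0.003, 0.0, -1.0]]
ft_force: [1.4, -0.1, -2.5]
grip_width: 0.123
```

```bash
python3 -m inch '[[[0,0,3,0,0,0,-1],[0,0,6,0,0,0,-1],[-0.1,-2,9,0,0,0,-1],[-0.3,-5,11.5,0,0,0,-1],[-0.5,-8.5,12.5,0,0,0.5,-1],[-0.8,-12,12.5,0,0,1,-1],[-1,-15.5,12.5,0,0,1.5,-1],[-1.2,-19,12.5,0,0,1.5,-1],[-1.4,-22.5,12.5,0,0,1.5,-1],[-1.6,-25.5,12.5,0,0,1.5,-1],[-1.6,-27.1,12.5,0,0,1.5,-1],[-1.6,-27.5,12.5,0,0,1.5,-1]]]'; python3 -m inch '[[[0,0,0,0,0,0,-1],[0,0,0,0,0,0,-1],[0,0,0,0,0,0,-1],[0,0,0,0,0,0,-1]]]'; python3 - <<'E'
from h import *
im,p=snap('wrist','w5.png'); s=read_state();print(s['t'],s['eef_pos'],s['ft_force']);R=np.array(s['tcp_rot']);print(np.degrees(np.arctan2(R[1,1],R[0,1])))
E
```

```text
t: 11.75
eef_pos: [0.5862, 0.0441, 0.1992]
tcp_rot: [[-0.958, -0.288, 0.0], [-0.288, 0.958, 0.0], [-0.0, 0.0, -1.0]]
ft_force: [0.3, -0.3, -3.0]
grip_width: 0.118
t: 12.15
eef_pos: [0.5861, 0.0464, 0.199]
tcp_rot: [[-0.957, -0.291, -0.0], [-0.291, 0.957, 0.0], [-0.0, 0.0, -1.0]]
ft_force: [-0.1, 0.1, -2.5]
grip_width: 0.122
12.2 [0.58605906 0.04619183 0.19900656] [ 0.68828976  0.01143145 -3.29240351]
106.90506282157423
```

View pics/w5.png

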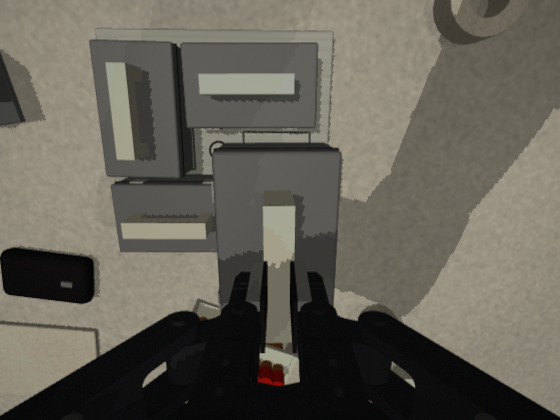

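Case A is held level over the left outline. The other three cases are undisturbed.

```bash
python3 -m inch '[[[0.1,-0.05,-3,0,0,0,-1],[0.1,-0.05,-6,0,0,0,-1],[0.1,-0.05,-8.5,0,0,0,-1],[0.1,-0.05,-10.5,0,0,0,-1],[0.1,-0.05,-11.5,0,0,0,-1],[0.1,-0.05,-11.9,0,0,0,-1],[0.1,-0.05,-12.1,0,0,0,-1],[0.1,-0.05,-12.25,0,0,0,-1],[0.1,-0.05,-12.35,0,0,0,-1],[0.1,-0.05,-12.4,0,0,0,-1],[0.1,-0.05,-12.4,0,0,0,-1]]]'
```

```text
t: 13.3
eef_pos: [0.5873, 0.0449, 0.0754]
tcp_rot: [[-0.957, -0.29, 0.0], [-0.29, 0.957, 0.0], [-0.0, -0.0, -1.0]]
ft_force: [0.3, 0.1, -3.6]
grip_width: 0.12
```

```bash
python3 -m inch '[[[0,0.05,-0.05,0,0,0,-1],[0,0.05,-0.1,0,0,0,-1],[0,0.05,-0.1,0,0,0,-1]]]'
```

```text
t: 13.6
eef_pos: [0.5876, 0.0448, 0.0751]
tcp_rot: [[-0.957, -0.289, 0.001], [-0.289, 0.957, -0.001], [-0.001, -0.002, -1.0]]
ft_force: [-2.3, -3.9, 5.2]
grip_width: 0.125
```

```bash
python3 -m inch '[[[0,0,0,0,0,0,-0.6],[0,0,0,0,0,0,-0.4],[0,0,0,0,0,0,-0.2],[0,0,0,0,0,0,-0.2],[0,0,2,0,0,0,-0.2],[0,0,5,0,0,0,-0.2],[0,0,9,0,0,0,-0.2],[0,0,14,0,0,0,-0.2],[0,0,18,0,0,0,-0.2],[0,0,18,0,0,0,-0.2],[0,0,18,0,0,0,-0.2]]]'; python3 - <<'E'
from h import *
im,p=snap('wrist','w6.png'); s=read_state();print(s['t'],s['eef_pos'],s['ft_force'],s['joint_positions'])
E
```

```text
t: 14.7
eef_pos: [0.5877, 0.0454, 0.2549]
tcp_rot: [[-0.957, -0.29, 0.002], [-0.29, 0.957, -0.0], [-0.002, -0.001, -1.0]]
ft_force: [-0.4, 0.2, -1.1]
grip_width: 0.399
14.75 [0.58702415 0.04551458 0.25334965] [-1.29914384  0.02432541 -0.95631171] [-1.44667443e-01  8.64606257e-02  1.62171132e-01  1.64708253e+00
  2.03309479e-04 -4.38792860e-01]
```

View pics/w6.png

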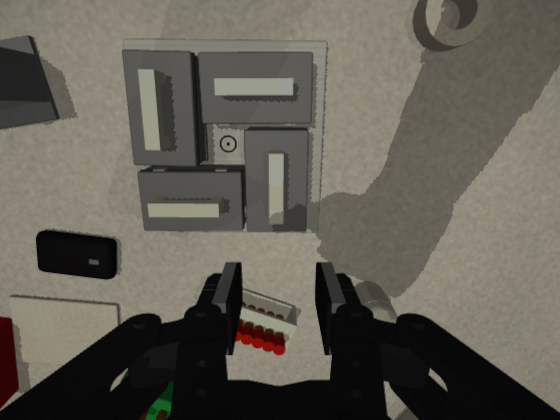

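All four cases are in place, with handles at about (150,110), (254,87), (276,188) and (183,211) and the spot clear at (228,144). I'll check that numerically and move above the thermometer.

```bash
python3 - <<'E'
from h import *
rects('pics/w6.npz',dict(kb=(210,73,300,102),k2=(135,60,163,160),x=(140,198,225,222),kc=(262,145,290,230)),.1,115)
E
python3 -m inch '[[[0,-3.3,1,0,0,0,0],[0,-6.6,2,0,0,0,0.5],[-0.1,-10,2,0,0,0,1],[-0.2,-13.3,2,0,0,0,1],[-0.3,-16.6,2,0,0,0,1],[-0.3,-20,2,0,0,0,1],[-0.4,-23.3,2,0,0,0,1],[-0.5,-26.6,2,0,0,0,1],[-0.6,-30,2,0,0,0,1],[-0.6,-33,2,0,0,0,1],[-0.6,-33,2,0,0,0,1],[-0.6,-33,2,0,0,0,1]]]'; python3 - <<'E'
from h import *
im,p=snap('wrist','w7.png'); s=read_state();print(s['t'],s['eef_pos']);print(proj(p,[.5805,-.286,.196]),proj(p,[.5805,-.286,.12]))
im2,p2=snap('top','t3.png')
cv2.imwrite('pics/w7t.png',np.hstack([im,cv2.resize(im2[130:340,270:450],(360,420))])[:,:,::-1])
E
```

```text
kb world [503.   -2.2  70.2  14.2 -73.1] plate [-58.3  35.5] [253.  86.]
k2 world [550.  -87.5  69.5  14.   15.6] plate [-37.6 -59.7] [149. 109.]
x world [633.  -38.2  69.8  13.4 -73.1] plate [ 56.  -36.2] [183. 210.]
kc world [583.9  43.1  62.4  13.5  16.4] plate [32.2 55.7] [276. 183.]
t: 15.95
eef_pos: [0.5804, -0.2845, 0.2719]
tcp_rot: [[-0.957, -0.289, -0.003], [-0.289, 0.957, 0.002], [0.002, 0.003, -1.0]]
ft_force: [1.0, 0.5, -0.2]
grip_width: 1.0
16.0 [ 0.58066446 -0.28380738  0.27257729]
[274.45299266 214.85809799] [275.02055105 191.6595871 ]
```

```bash
python3 -c "
import cv2;i=cv2.imread('pics/w7t.png');cv2.imwrite('pics/w7u.png',cv2.resize(i,(800,int(420*800/i.shape[1]))))"
```

```text
(no output)
```

View pics/w7u.png

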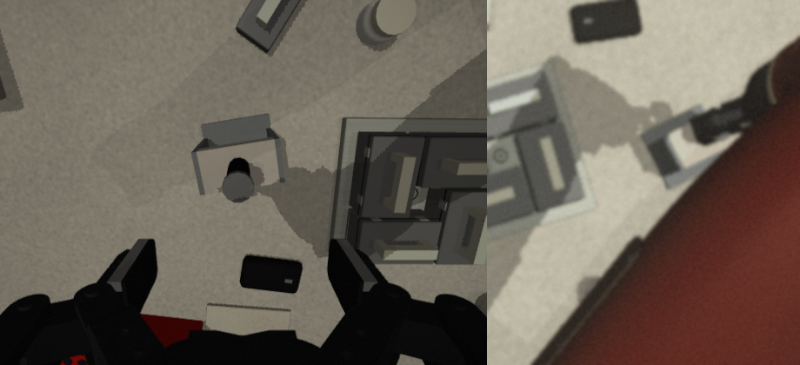

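The cap is at about (275,215) in the wrist view, matching the top-camera estimate of (580.5,-286). I'll go down and grip.

```bash
python3 - <<'E'
from h import *
for t in (85,95,105):rects('pics/w6.npz',dict(kc=(262,140,290,236)),.1,t)
E
python3 -m inch '[[[0,-0.15,-4,0,0,0,1],[0,-0.15,-8,0,0,0,1],[0,-0.15,-11,0,0,0,1],[0,-0.15,-13,0,0,0,1],[0,-0.15,-13.4,0,0,0,1],[0,-0.15,-13.4,0,0,0,1],[0,-0.15,-13.4,0,0,0,0]]]'; python3 -m inch '[[[0,0,0,0,0,0,-0.3],[0,0,0,0,0,0,-1],[0,0,0,0,0,0,-1],[0,0,0,0,0,0,-1],[0,0,0,0,0,0,-1],[0,0,0,0,0,0,-1],[0,0,0,0,0,0,-1]]]'
```

```text
kc world [583.   42.   86.1  25.5  16.1] plate [31. 55.] [275. 179.]
kc world [630.1  56.6  27.4   4.3 -73.1] plate [80.3 55.4] [275. 233.]
kc world [586.6  43.5  69.6  14.6  17.1] plate [34.9 55.3] [276. 187.]
kc world [630.6  56.7  27.4   3.2 -73.1] plate [80.8 55.4] [276. 234.]
kc world [587.   43.8  68.6  14.1  17.1] plate [35.3 55.5] [276. 187.]
kc world [630.6  56.7  27.4   3.2 -73.1] plate [80.8 55.4] [275. 234.]
t: 16.75
eef_pos: [0.5818, -0.286, 0.1418]
tcp_rot: [[-0.957, -0.29, 0.002], [-0.29, 0.957, -0.001], [-0.001, -0.002, -1.0]]
ft_force: [-0.8, -0.0, 0.7]
grip_width: 0.86
t: 17.45
eef_pos: [0.5814, -0.2864, 0.1409]
tcp_rot: [[-0.957, -0.29, 0.001], [-0.29, 0.957, -0.001], [-0.001, -0.001, -1.0]]
ft_force: [0.0, -0.1, 6.0]
grip_width: 0.302
```

```bash
python3 -m inch '[[[0,0,0,0,0,0,-1],[0,0,0,0,0,0,-1],[0,0,0,0,0,0,-1]]]'; python3 - <<'E'
from h import *
im,p=snap('scene','s2.png'); s=read_state(); print(s['grip_width'],s['ft_force'],proj(p,[.5805,-.286,.15]))
u,v=proj(p,[.5805,-.286,.15]).astype(int);cv2.imwrite('pics/s2c.png',cv2.resize(im[max(0,v-70):v+80,max(0,u-80):u+80,::-1],None,fx=3.5,fy=3.5,interpolation=cv2.INTER_CUBIC))
E
```

```text
t: 17.75
eef_pos: [0.5814, -0.2864, 0.1409]
tcp_rot: [[-0.957, -0.29, 0.001], [-0.29, 0.957, -0.001], [-0.001, -0.001, -1.0]]
ft_force: [0.1, -0.5, 6.2]
grip_width: 0.299
0.29837494681160004 [-0.33130536 -0.54292846  5.25242265] [155.53660148 235.03319556]
```

View pics/s2c.png

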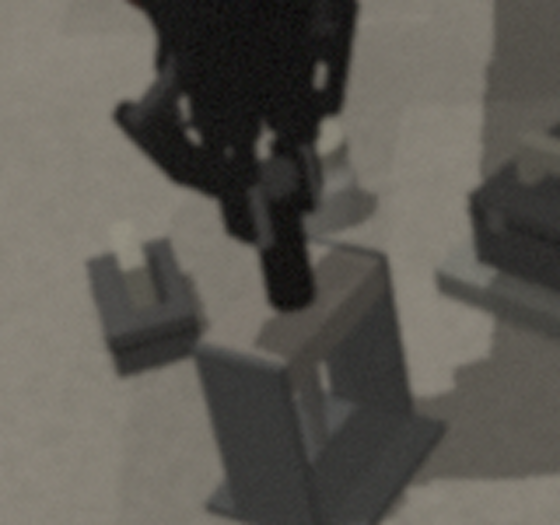

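The fingers hold the handle, but the pads may be near the cap. I'll regrip 7 mm lower and compare the opening.

```bash
python3 -m inch '[[[0,0,0,0,0,0,-0.2],[0,0,0,0,0,0,0],[0,0,-0.3,0,0,0,0],[-0.05,0.05,-0.7,0,0,0,0],[-0.05,0.05,-0.7,0,0,0,-0.4],[-0.05,0.05,-0.7,0,0,0,-1],[-0.05,0.05,-0.7,0,0,0,-1],[-0.05,0.05,-0.7,0,0,0,-1],[-0.05,0.05,-0.7,0,0,0,-1],[-0.05,0.05,-0.7,0,0,0,-1]]]'; python3 -m inch '[[[0,0,0.3,0,0,0,-1],[0,0,1,0,0,0,-1],[0,0,2,0,0,0,-1],[0,0,2,0,0,0,-1]]]'
```

```text
t: 18.8
eef_pos: [0.5806, -0.2856, 0.1331]
tcp_rot: [[-0.957, -0.29, 0.0], [-0.29, 0.957, 0.0], [-0.0, 0.0, -1.0]]
ft_force: [-0.2, 0.3, -0.5]
grip_width: 0.297
t: 19.2
eef_pos: [0.5813, -0.286, 0.1554]
tcp_rot: [[-0.957, -0.29, 0.002], [-0.29, 0.957, -0.001], [-0.002, -0.002, -1.0]]
ft_force: [-0.8, 0.8, -0.3]
grip_width: 0.293
```

```bash
python3 -m inch '[[[0,0,2.5,0,0,0,-1],[0,0,5,0,0,0,-1],[0,0,7.5,0,0,0,-1],[0,0,10,0,0,0,-1],[0,0,11,0,0,0,-1],[0,0,11,0,0,0,-1],[-0.1,2.5,11,0,0,0,-1],[-0.2,5,11,0,0,0,-1],[-0.3,7.5,11,0,0,0,-1],[-0.5,10,11,0,0,0,-1],[-0.6,12.5,11,0,0,0,-1],[-0.7,15,11,0,0,0,-1]]]'; python3 -m inch '[[[-0.1,2.5,0,0,0,0,-1],[-0.2,5,0,0,0,0,-1],[-0.3,7.5,0,0,0,0,-1],[-0.4,9.5,0,0,0,0,-1],[-0.5,11,0,0,0,0,-1],[-0.5,11.6,0,0,0,0,-1],[-0.5,11.6,0,0,0,0,-1],[-0.5,11.6,0,0,0,0,-1],[-0.5,11.6,0,0,0,0,-1]]]'; python3 - <<'E'
from h import *
im,p=snap('scene','s3.png'); im2,p2=snap('wrist','w8.png');s=read_state(); print(s['eef_pos'],s['grip_width'],s['ft_force'])
e=np.array(s['eef_pos'])
print('scene axis',[proj(p,e+[0,0,z]).round(1).tolist() for z in(.07,0,-.05,-.08,-.113)],'spot',proj(p,[.5687,-.0201,.02]))
print('wrist axis',[proj(p2,e+[0,0,z]).round(1).tolist() for z in(.0,-.05,-.08,-.113)],'spot',proj(p2,[.5687,-.0201,.02]))
u,v=proj(p,e).astype(int);c=cv2.resize(im[v-70:v+80,u-70:u+70],(392,420),interpolation=cv2.INTER_CUBIC);print(u,v)
c2=cv2.resize(im2[100:310,180:380],(400,420),interpolation=cv2.INTER_CUBIC)
cv2.imwrite('pics/s3c.png',cv2.convertScaleAbs(np.hstack([c,c2])[:,:,::-1],alpha=1.5))
E
```

```text
t: 20.4
eef_pos: [0.5729, -0.1343, 0.2611]
tcp_rot: [[-0.957, -0.29, -0.002], [-0.29, 0.957, 0.001], [0.002, 0.002, -1.0]]
ft_force: [1.1, -0.7, -1.2]
grip_width: 0.292
t: 21.3
eef_pos: [0.5686, -0.0204, 0.2628]
tcp_rot: [[-0.957, -0.289, -0.0], [-0.289, 0.957, -0.0], [0.0, 0.0, -1.0]]
ft_force: [0.7, -0.2, -1.8]
grip_width: 0.297
[ 0.56859773 -0.02029504  0.26292142] 0.3007363871201914 [-0.2929304   0.19853206 -1.04579372]
scene axis [[262.9, 91.2], [264.4, 126.6], [265.4, 150.0], [266.0, 163.4], [266.6, 177.6]] spot [268.93316521 228.33790022]
wrist axis [[276.3, 257.2], [276.7, 226.5], [276.9, 213.6], [277.0, 202.3]] spot [277.42885493 174.70298607]
264 126
```

View pics/s3c.png

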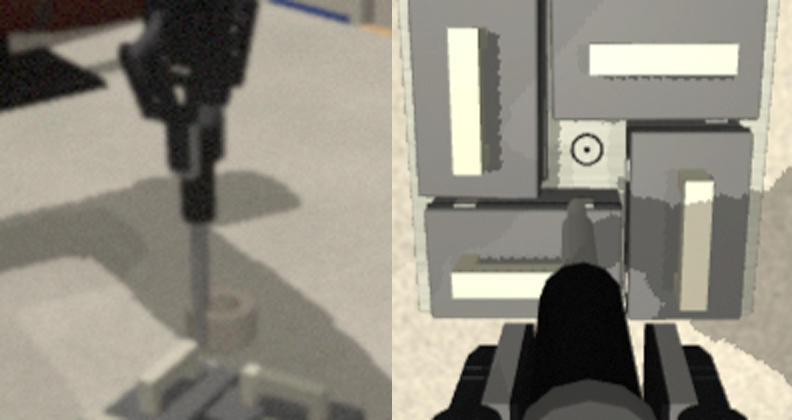

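The probe is held nearly upright. Its tip at (272.5,200) is about 4 px left of and 2 px above where it should be, a tilt of roughly 2°. I'll shift about 4 mm to compensate and descend to just above the plate, then look again.

```bash
python3 -m inch '[[[0.05,0.4,-2,0,0,0,-1],[0.05,0.4,-4,0,0,0,-1],[0.05,0.4,-6,0,0,0,-1],[0.05,0.4,-8,0,0,0,-1],[0.05,0.4,-10,0,0,0,-1],[0.05,0.4,-11.5,0,0,0,-1],[0.05,0.4,-12.3,0,0,0,-1],[0.05,0.4,-12.3,0,0,0,-1],[0.05,0.4,-12.3,0,0,0,-1],[0.05,0.4,-12.3,0,0,0,-1]]]'; python3 - <<'E'
from h import *
im2,p2=snap('wrist','w9.png');s=read_state(); e=np.array(s['eef_pos']);print(e,s['ft_force'])
print('spot',proj(p2,[.5687,-.0201,.02]),'tip pred',proj(p2,e-[0,0,.113]))
im,p=snap('scene','s4.png');u,v=proj(p,e).astype(int);print(u,v,proj(p,[.5687,-.0201,.02]))
c2=cv2.resize(im2[110:270,200:360],(400,400),interpolation=cv2.INTER_CUBIC);c=cv2.resize(im[v-60:v+60,u-60:u+60],(400,400),interpolation=cv2.INTER_CUBIC)
cv2.imwrite('pics/w9c.png',cv2.convertScaleAbs(np.hstack([c2,c])[:,:,::-1],alpha=1.6))
E
```

```text
t: 22.4
eef_pos: [0.5697, -0.0157, 0.1412]
tcp_rot: [[-0.957, -0.29, 0.002], [-0.29, 0.957, -0.0], [-0.001, -0.001, -1.0]]
ft_force: [0.1, -0.6, -2.0]
grip_width: 0.297
[ 0.56967657 -0.01575165  0.14114104] [-0.06946682  1.39599213 -0.52515758]
spot [272.61952488 197.15556584] tip pred [277.01396045 202.00863561]
268 180 [268.93316521 228.33790022]
```

View pics/w9c.png

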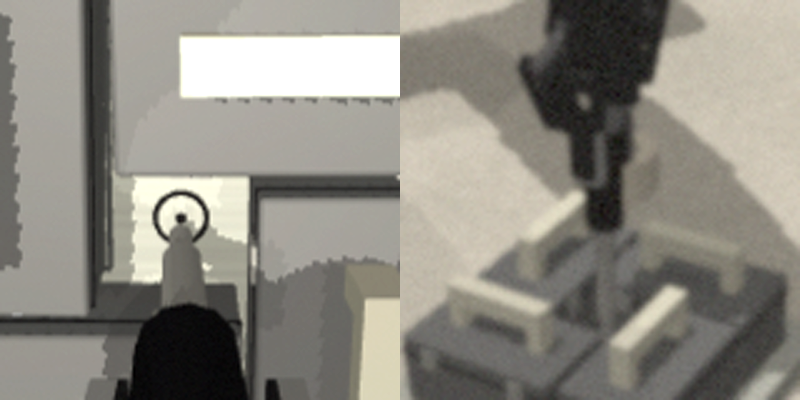

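The tip is over the circle, at crop (181,226) against a circle centre of (181,217). It is clear of all the cases and nearly upright. I'll shift 1.5 mm and lower gently onto the plate.

```bash
python3 -m inch '[[[-0.15,-0.05,-0.2,0,0,0,-1],[-0.15,-0.05,-0.5,0,0,0,-1],[-0.15,-0.05,-0.7,0,0,0,-1],[-0.15,-0.05,-0.9,0,0,0,-1],[-0.15,-0.05,-1.0,0,0,0,-1],[-0.15,-0.05,-1.1,0,0,0,-1],[-0.15,-0.05,-1.1,0,0,0,-1],[-0.15,-0.05,-1.1,0,0,0,-1]]]'; python3 - <<'E'
from h import *
import numpy as np
F=[]
for i in range(4): grab_frame('top');s=read_state();F.append(np.r_[s['eef_pos'],s['ft_force']])
print(np.mean(F,0).round(4))
E
```

```text
t: 23.3
eef_pos: [0.5676, -0.0161, 0.1292]
tcp_rot: [[-0.957, -0.29, 0.0], [-0.29, 0.957, 0.0], [-0.0, 0.0, -1.0]]
ft_force: [0.2, 1.1, 0.2]
grip_width: 0.296
[ 0.5676 -0.0161  0.1292 -0.3843  0.3057  0.6659]
```

```bash
python3 -m inch '[[[0,0,-0.1,0,0,0,-1],[0,0,-0.2,0,0,0,-1],[0,0,-0.25,0,0,0,-1],[0,0,-0.25,0,0,0,-1],[0,0,-0.25,0,0,0,-1]]]'; python3 - <<'E'
from h import *
F=[]
for i in range(8):
    im,p=snap('wrist','w10.png') if i==7 else (grab_frame('wrist'),0); s=read_state();F.append(np.r_[s['eef_pos'],s['ft_force'],s['grip_width']])
print(np.mean(F,0).round(4)); p=camera_params('wrist');print('spot',proj(p,[.5687,-.0201,.02]))
c=cv2.resize(im[60:270,150:410],None,fx=3,fy=2.8,interpolation=cv2.INTER_CUBIC);cv2.imwrite('pics/w10c.png',cv2.convertScaleAbs(c[:,:,::-1],alpha=1.6))
E
```

```text
t: 24.0
eef_pos: [0.5676, -0.0161, 0.1267]
tcp_rot: [[-0.957, -0.29, 0.0], [-0.29, 0.957, -0.0], [-0.0, -0.0, -1.0]]
ft_force: [0.1, 0.3, 1.5]
grip_width: 0.297
[ 0.5676 -0.0161  0.1266 -0.2057 -0.0885  1.8575  0.2945]
spot [271.90789195 204.11411916]
```

The load gives about 3.1 N, so the tip is about 5 mm in. The picture limit is reached, so I'll do one numeric check of tip against circle.

```bash
python3 - <<'E'
from h import *
g=cv2.cvtColor(np.load('pics/w10.npz')['im'],cv2.COLOR_RGB2GRAY)
print(list(range(256,290)))
for v in range(190,222,2):print(v,*g[v,256:290])
E
```

```text
[256, 257, 258, 259, 260, 261, 262, 263, 264, 265, 266, 267, 268, 269, 270, 271, 272, 273, 274, 275, 276, 277, 278, 279, 280, 281, 282, 283, 284, 285, 286, 287, 288, 289]
190 162 161 161 161 161 161 161 161 162 161 161 161 161 162 161 161 161 161 161 161 161 160 160 161 160 160 160 161 161 160 161 161 158 150
192 152 153 161 162 162 161 161 161 161 161 161 154 122 120 106 101 107 107 112 142 160 160 160 159 160 160 159 159 158 158 158 156 148 149
194 150 151 154 153 155 159 159 154 119 95 55 24 24 30 56 73 49 45 24 23 31 69 113 140 158 158 158 158 158 158 157 151 148 148
196 152 151 152 152 152 147 115 55 25 49 105 138 154 158 161 162 163 159 149 137 125 66 23 38 88 134 154 154 155 160 159 151 150 151
198 150 150 150 149 142 77 24 54 123 152 151 151 151 159 161 163 163 159 148 147 148 149 129 67 22 53 120 149 149 148 149 149 149 149
200 147 146 146 138 77 27 74 145 155 151 149 151 150 150 155 154 145 151 149 147 149 151 153 145 79 21 52 117 146 147 146 147 147 147
202 146 146 146 134 21 49 113 153 155 152 149 149 131 94 72 71 71 69 77 100 137 151 146 107 113 31 31 86 145 144 144 144 
[... 406 characters left out ...]
43 31 74 115 79 72 69 67 67 67 66 64 64 62 61 60 60 53 25 60 97 103 103 103 103 102 102 103
212 149 149 149 148 149 148 144 115 49 62 73 72 70 68 67 67 66 65 64 63 62 60 59 61 79 103 102 103 102 102 102 102 102 102
214 149 150 149 149 149 148 149 149 139 73 73 72 70 68 67 67 66 66 63 64 61 60 58 58 70 102 104 103 103 103 103 103 103 104
216 147 146 146 146 146 145 146 146 137 72 72 73 70 67 67 67 67 65 64 64 62 61 59 57 67 101 101 101 101 100 101 100 101 101
218 145 144 145 145 145 145 145 145 136 72 72 73 70 68 68 67 67 65 65 64 62 61 60 58 66 96 100 99 100 99 99 99 100 99
220 145 144 145 144 144 143 144 144 135 73 73 72 70 68 68 68 67 66 65 64 63 61 58 57 67 109 140 115 100 99 99 99 99 100
```

Ring centre is (272.5,203.5) and tip centre is about (272,206), so it is within about 3 mm. I'll hand in.

```bash
python3 -c "
from rig import *
print(finish_job())"
```

```text
the job is handed in; nothing more can be done
None
```

I laid both waiting cases in the two empty outlines, then set the thermometer on the marked spot and handed the job in at about 24.5 s while still holding it. `finish_job()` gives no verdict, so the results below are my own checks.

- **Cases:** from the wrist camera, all four case centres were within about 2 mm of their outlines and within about 1°. I measured this after both were released, with the thermometer still in its stand; a view just before contact showed nothing disturbed.
- **Thermometer position:** the tip is about 2–3 mm from the circle's centre and about 2° off upright. It was clear of all the cases in the last view, about 8 mm above the plate.
- **Thermometer load:** about 3.1 N on the plate, or 5–6 mm of the 12 mm spring travel. The tool height and the noisy force reading (about ±1 N) agree on this.
- **Disagreements and limits:**
  - The plate's position differed by 1–2 mm between the top and wrist cameras. I used the wrist camera for placing.
  - I re-gripped the thermometer 7 mm lower because the pads might have been on its cap. The opening did not change, so they were already on the handle.
  - The 12-picture limit ran out before I could view the final pose, so that last tip check was from pixel values only.

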